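# Plug the book stop into a desk riser by feel

## Robot

A 6-joint arm with a two-finger parallel gripper is mounted at the origin on the work surface. World frame = base frame: x ahead of the robot, y to its left, z up, the work surface at z = 0. Lengths are in m, angles in rad, forces in N, time in s.
With the tool pointing down it reaches from about 0.325 to 0.9 m from the base axis. Payload 3.5 kg.
Tool frame: the origin (TCP) lies at the very end of the fingers, on their centre line; the grasp point (between the pads) lies 19 mm behind it; x points along the fingers, y is the direction in which the jaws open and shut, and the axes are right-handed (so a half turn about x gives the same grasp; the last joint's range is limited). The gripper opens to 85 mm and grips with 20 to 120 N. Pads are 22 mm wide; open, the fingers measure 114 mm over their backs; the gripper's body (76 mm by 85 mm) begins 54 mm behind the grasp point. The pads swing forward as they close: fully open they stand 13 mm farther back than shut.
Start: joints at [1.119, 0.276, -0.026, 1.268, 0, 1.467], TCP at [0.214, 0.587, 0.231] pointing down, gripper open.
Joint ranges: [-3.12, 3.12], [-0.85, 1.88], [-1.08, 1.24], [-1.95, 2.15], [-1.57, 1.53], [-3.14, 3.14]. Speed limits (rad/s): [2.57, 2.57, 3.14, 3.14, 3.14, 3.14].

## Interface

Orientations are given as a unit quaternion [w, x, y, z].
In Python, from rig import get_state, grab_frame, calibration, arm gives the robot as it stands.
- The arm moves only by the tool step_arm, never from a script. Its argument "series" is text: rows parted by semicolons, each of 6 numbers parted by spaces: the shift along the tool's x, y, z in cm, then the turn, a rotation vector about the tool's x, y, z in rad. A call has 1 to 20 rows; each row is the pose to reach, as a shift and turn from the pose measured when the call began, along the tool's axes at that moment; what a row does not reach only later rows make up. A row lasts 1/10 s, in which the tool goes at most 50 mm and 8.59 degrees, less where a joint would pass 70% of its speed; a pose out of reach is approached as far as the arm can. A call with a gripper value outside its range is refused whole. "hand" is the closure, from -1 (fully open) to 1 (shut), set as the call begins (left out, the last holds). The fingers move at their own pace and stop on an object; "force" is the grip in N (left out, the last holds). Time passes only in rows, so rows that repeat a pose let the fingers close. It gives the time, the measured TCP pose, the force and the opening at its end, in the units of the state.
- get_state(): the state, without advancing time (a new reading comes with each control period).
- grab_frame(name): name is "side" or "top"; returns the picture (384x512x3 uint8, red, green, blue); there is no depth.
- calibration(name): a dict with "fx", "fy", "cx", "cy" (pixels), "k1" (the pictures are not rectified: a ray, as slopes to the right and down, at radius r is drawn at 1 + k1 r^2 times it, then the intrinsics apply), "eye" and "attitude" of the camera in the world. Camera axes: x right, y up, looking along -z (the intrinsics and any distortion apply to the point x, -y, -z); pixel columns grow to the right and rows downward; lengths in m; the calibration is good to about 2 mm. A picture is of the moment at which its call begins. calibration takes no time and is no camera call.
- arm.job_done(): hands the job in, once; it reports no verdict.
The state is a dict: "t": time; "q": joint angles; "joint_velocities": joint speeds; "joint_efforts": joint torques, N m; "ee_pos": TCP position; "orientation": TCP orientation; "contact_force": force on the tool from outside, world axes, zero at the start; "ft_torque": the same for the moment, N m; "opening": finger opening in m.
Only numpy, scipy, OpenCV 4.12 (cv2) and the standard library are available. Lean on these libraries where they do the work, as an engineer would, in place of code of your own. Each camera call takes 0.05 s, during which the arm holds its last target. There are 200 camera calls.

## Task

Fit the wooden book stop to the front of the dark steel desk riser: with the stop upright and its steel foot under the riser's top plate, feel gently along the rail inside with the pin under the foot until it drops into the rail's hidden hole. Seat the foot flat on the rail, let go and leave the stop standing there upright. Push and press on the riser only gently, with well under 30 N, and leave the mug, mouse and eraser where they are.

Things in the scene. Friction and masses are not known exactly. Their poses are not given: they have to be found in the camera images.
- stop_center (a point): Loose wooden book stop, 0.13 kg: centre of its upright board, 12 mm thick (x), 60 wide (y), 95 tall (z), 47.5 mm above the board's lower edge. z is up, x is square to the board, the way its steel foot points. It stands on the board's edge and the pin. Grip the board across its 12 mm, in its upper third, so that the fingers stay above the riser's plate.
- stop_foot (a point): Centre of the stop's steel foot, which sticks out from the board's +x face: 48 mm long (x), 36 wide (y), 7 thick; underside 10 mm, top 17 mm above the board's lower edge. Axes as the stop's. The foot is heavier than the board and keeps the stop level when seated and let go.
- stop_tip (a point): Centre of the lower end of the stop's pin, a steel pin 9 mm in diameter with tapered end (6 mm across) that points 10 mm down from the foot, 32 mm out from the board's +x face, central in y, ending level with the board's lower edge: 38 mm along x from the board's centre, 47.5 mm below it. Axes as the stop's.
- riser: Fixed desk riser of dark steel, 360 mm wide (y), 200 deep (x), 59 tall, sides and back closed, front (to the robot) open. Origin at desk level below the middle of its front edge; x into the riser, y along the front edge, z up. Top plate 4 mm thick, underside at z = 55 mm, front edge at x = 0. A notebook 16 mm thick lies on it from x = 85 mm on.
- rail_mid (a point): Middle of where the hole can be, on the flat top (z = 30 mm) of the rail below the plate, 31 mm behind the front edge; axes as the riser's. The rail runs along y, has its front face at x = 3 mm and leaves a gap 25 mm high up to the plate. It is held fast; there is rail to slide on at least 80 mm either way along y.
- plate_edge (a point): Middle of the top plate's front edge. The rail's one hole, through its 12 mm thickness, 14 mm (x) by 12 mm (y), is hidden below the plate, 31 mm behind this edge, at an unknown y within 45 mm either way. With the stop's board touching this edge or up to 3 mm in front of it the pin is in line with the hole in x. Pin in: the board hangs in front, lower edge 20 mm over the desk.
- mug_center (a point): Bystander: a white ceramic mug, 80 mm across, 90 mm tall; this point is half-way up on its axis.
- mouse_center (a point): Bystander: a white computer mouse on a black mat, 100 x 58 x 32 mm; this point is at its centre.
- eraser_center (a point): Bystander: an eraser in a card sleeve, 55 x 26 x 15 mm, lying on the desk; this point is at its centre.
Mind the look-alikes: they are no part of the job. There is more than one size of the part that bears stop_center; the job needs the middle-sized.

How it is judged:
By the outcome, as a careful person would: the job done as asked, in the order asked, and still so for the second after the job is handed in, with the robot touching nothing.
It also fails if it takes over 72 s, if anything falls off the work surface, if the arm or the gripper's body presses on something with over 40 N, if the wrist force passes 120 N, or if a joint passes its speed limit or range.

## Working session

There is one attempt and no reset: what is moved stays moved. The work goes in short steps, Python scripts to look and compute and a tool call to move; the robot and the scene stay as the last step left them, time stands still between calls to the robot, and variables do not carry over. Pictures are saved under pics/ and viewed, about 8 in all and at most 12, crops included, and the job is handed in when it is done.

Besides the shell and the picture viewer there is one more tool, called in YAML: its name, and indented under it one key for each argument. step_arm: Moves the arm, as the interface text tells. Its arguments: {"type":"object","properties":{"series":{"type":"string"},"hand":{"type":"number"},"force":{"type":"number"}},"required":["series"]}

```bash
mkdir -p pics; cat > h.py <<'E'
import numpy as np, cv2
from rig import get_state, grab_frame, calibration, arm
from scipy.spatial.transform import Rotation as R
def rot(c):
    a=np.array(c["attitude"],float)
    return a if a.shape==(3,3) else R.from_quat([a[1],a[2],a[3],a[0]]).as_matrix()
def ray(name,u,v):
    c=calibration(name); x=(u-c["cx"])/c["fx"]; y=(v-c["cy"])/c["fy"]
    X,Y=x,y
    for _ in range(20):
        s=1+c["k1"]*(X*X+Y*Y); X,Y=x/s,y/s
    return np.array(c["eye"]),rot(c)@np.array([X,-Y,-1])
def onz(name,u,v,z):
    e,d=ray(name,u,v); return e+d*(z-e[2])/d[2]
def proj(name,p):
    c=calibration(name); q=rot(c).T@(np.array(p)-c["eye"]); X,Y=q[0]/-q[2],-q[1]/-q[2]
    s=1+c["k1"]*(X*X+Y*Y); return np.array([c["cx"]+c["fx"]*X*s,c["cy"]+c["fy"]*Y*s])
def tri(a,b):
    (e1,d1),(e2,d2)=a,b; t=np.linalg.lstsq(np.c_[d1,-d2],e2-e1,rcond=None)[0]
    p,q=e1+t[0]*d1,e2+t[1]*d2; return (p+q)/2,np.linalg.norm(p-q)
def save(im,n): cv2.imwrite("pics/"+n,cv2.cvtColor(im,cv2.COLOR_RGB2BGR))
E
python3 - <<'E'
from h import *
for n in("side","top"):
    im=grab_frame(n); np.save(n,im); save(im,n+"0.png"); print(n,calibration(n))
print(get_state())
E
```

```text
side {'fx': 414.4123756446424, 'fy': 414.4123756446424, 'cx': 251.11682160631486, 'cy': 185.97588628379017, 'k1': 0.04604710092991268, 'eye': array([ 0.04888683, -0.63482973,  1.01922841]), 'attitude': array([ 0.89046358,  0.31988685, -0.10164737, -0.30726994])}
top {'fx': 464.05112318302207, 'fy': 464.05112318302207, 'cx': 256.15649224664753, 'cy': 188.70668501954063, 'k1': -0.11877492029963989, 'eye': array([ 0.20458594, -0.01427844,  1.5611095 ]), 'attitude': array([ 0.70737905,  0.06547626, -0.06340318, -0.7009335 ])}
{'t': 0.1, 'q': array([ 1.11859487e+00,  2.77068906e-01, -2.77570315e-02,  1.26801423e+00,
        5.27482623e-06,  1.46738737e+00]), 'joint_velocities': array([ 8.54721650e-04, -1.07909192e-03,  9.37641722e-04, -5.66422956e-04,
        5.17758374e-05, -7.41952302e-04]), 'joint_efforts': array([ 3.59542855e-04, -4.46705282e+01,  2.96129572e+01,  8.44794122e-03,
       -8.12475446e-05, -3.26315060e-06]), 'ee_pos': array([0.21330015, 0.58671294, 0.23025783]), 'orientation': array([ 0.69618069,  0.12199818,  0.69658062, -0.12338696]), 'contact_force': array([ 0.46669087,  0.7230782 , -0.35261772]), 'ft_torque': array([-0.00725945,  0.00915669, -0.03469053]), 'opening': 0.08508114931693461}
```

View pics/side0.png

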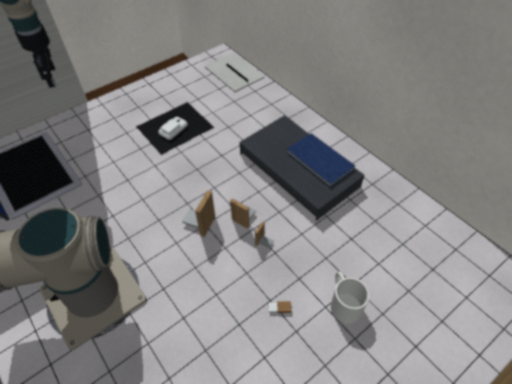

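View pics/top0.png

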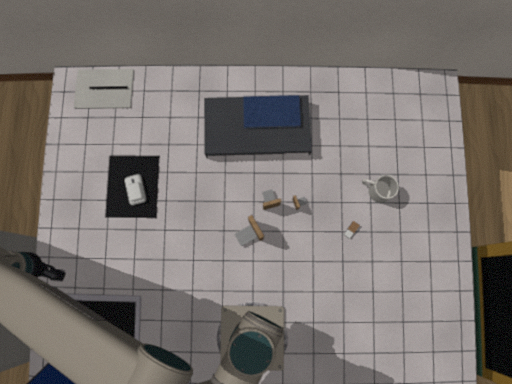

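Candidates for the stop: a large one (side 205,214; top 256,227), a middle one (side 240,213; top 271,203) and a small one (side 259,233; top 296,202). I choose the middle one and check it in one close crop.

```bash
python3 - <<'E'
from h import *
s,t=np.load("side.npy"),np.load("top.npy")
a=cv2.resize(s[180:255,175:285],None,fx=5,fy=5,interpolation=cv2.INTER_CUBIC)
b=cv2.resize(t[180:255,230:310],None,fx=5,fy=5,interpolation=cv2.INTER_CUBIC)
im=np.hstack([a,b])[:, :]; im=cv2.resize(im,(800,int(im.shape[0]*800/im.shape[1])))
r=cv2.resize(t[85:165,195:320],(800,512)) ; 
save(im,"crop1.png")
for nm,u,v in(("big",0,0),):pass
# wood masks
for n,im in(("side",s),("top",t)):
    h=cv2.cvtColor(im,cv2.COLOR_RGB2HSV); m=((h[...,0]>5)&(h[...,0]<25)&(h[...,1]>80)&(h[...,2]>60)).astype(np.uint8)
    k,l,st,c=cv2.connectedComponentsWithStats(m)
    for i in range(1,k):
        if 15<st[i,4]<900:
            cn=cv2.findContours((l==i).astype(np.uint8),0,2)[0][0]
            print(n,st[i],c[i].round(1),cv2.boxPoints(cv2.minAreaRect(cn)).round(1).tolist())
# riser: dark mask top
g=t.max(2); m=((g<75)).astype(np.uint8)[80:175,190:330]
k,l,st,c=cv2.connectedComponentsWithStats(m); i=1+st[1:,4].argmax()
l=(l==i)
pts=[]
for u in range(22,112,6):
    col=t[140:170,190+u].astype(int).sum(1); print(190+u,col.tolist()) if u in(22,64,106) else 0
for p in((205,155),(311,153)): print(onz("top",*p,.059))
E
```

```text
side [143  54  44  17  83] [169.9  60.7] [[142.8000030517578, 69.5999984741211], [184.0, 52.29999923706055], [186.39999389648438, 57.900001525878906], [145.1999969482422, 75.30000305175781]]
side [ 86  71  56  26 188] [113.9  84.8] [[85.4000015258789, 93.5999984741211], [140.6999969482422, 70.19999694824219], [143.3000030517578, 76.4000015258789], [88.0, 99.80000305175781]]
side [196 192  18  44 476] [205.  213.2] [[193.60000610351562, 193.89999389648438], [209.89999389648438, 191.60000610351562], [215.89999389648438, 233.1999969482422], [199.5, 235.5]]
side [231 200  18  27 315] [239.6 212.9] [[230.6999969482422, 200.10000610351562], [246.39999389648438, 199.0], [248.1999969482422, 225.89999389648438], [232.5, 227.0]]
side [256 224   8  20  91] [259.  232.8] [[254.8000030517578, 242.89999389648438], [256.79998779296875, 223.39999389648438], [263.0, 224.0], [261.0, 243.5]]
side [278 302  13  11 123] [284.  306.7] [[278.0, 302.0], [290.0, 302.0], [290.0, 312.0], [278.0, 312.0]]
side [493 362  19  22 224] [504.9 375.9] [[493.0, 362.0], [511.0, 362.0], [511.0, 383.0], [493.0, 383.0]]
to
[... 685 characters left out ...]
998779296875, 225.3000030517578], [353.70001220703125, 232.0]]
top [  0 362  29  22 473] [ 15.3 374.9] [[-0.0, 362.0], [28.0, 362.0], [28.0, 383.0], [0.0, 383.0]]
212 [178, 170, 181, 174, 165, 167, 179, 186, 177, 182, 176, 187, 174, 151, 125, 160, 290, 315, 307, 328, 401, 473, 479, 485, 480, 477, 477, 484, 476, 495]
254 [173, 173, 187, 180, 165, 167, 166, 175, 177, 185, 174, 169, 130, 118, 158, 221, 244, 241, 234, 242, 277, 358, 405, 397, 394, 387, 384, 384, 394, 387]
296 [172, 174, 168, 184, 181, 182, 172, 179, 171, 179, 162, 136, 156, 266, 315, 324, 326, 333, 318, 339, 461, 493, 486, 484, 488, 493, 493, 487, 491, 486]
[0.59489703 0.1635926  0.059     ]
[ 0.60494968 -0.19092855  0.059     ]
```

View pics/crop1.png

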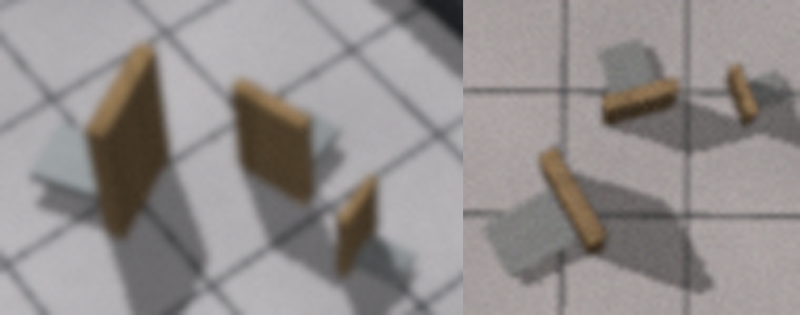

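The crop confirms the middle stop: back edge of its top at about (263,203) to (280.6,198.8) in the top view, with its foot pointing towards the riser. Now its pose and the riser's.

```bash
cat >> h.py <<'E'
def front(t,us,z=.055):
    P=[]
    for u in us:
        c=t[140:172,u].astype(float).sum(1); i=8+np.argmin(c[8:18]); h=(c[i]+c[i+4])/2
        j=i
        while c[j]<h: j+=1
        P.append(onz("top",u,140+j-1+(h-c[j-1])/(c[j]-c[j-1]),z))
    return np.array(P)
E
python3 - <<'E'
from h import *
t=np.load("top.npy");s=np.load("side.npy")
a,b=onz("top",263,203,.095),onz("top",280.6,198.8,.095); print(a,b,np.linalg.norm(a-b))
d=(a-b)/np.linalg.norm(a-b); n=np.array([d[1],-d[0],0]); c=(a+b)/2-n*.006
print("stop c",c,"yaw deg",np.degrees(np.arctan2(n[1],n[0])))
P=front(t,range(210,306,3)); f=np.polyfit(P[:,1],P[:,0],1); r=P[:,0]-np.polyval(f,P[:,1]); k=abs(r)<.003
f=np.polyfit(P[k,1],P[k,0],1); print("front x=%.4f + %.4f y"%(f[1],f[0]),k.sum(),np.degrees(np.arctan(f[0])),r.std())
# ends of plate, row scans across
for v in(115,130,145):
    row=t[v].astype(float).sum(1); 
    gl=[u for u in range(195,220) if row[u]>330>=row[u+1]]; gr=[u for u in range(300,320) if row[u]<330<=row[u+1]]
    print(v,[onz("top",u+.5,v,.059).round(4) for u in gl[:1]+gr[:1]],row[303:318].astype(int))
# side of foot triangulation: board top-left corner in side
sc=proj("side",c-[0,0,0]); print("side proj of top centre",sc)
for y in(-.03,.03):
  for z in(.095,0): print(proj("side",c*[1,1,0]+d*y+[0,0,z]).round(1))
for yy in(.16,-.19): print("edge side",proj("side",[np.polyval(f,yy),yy,.059]).round(1))
s2=cv2.resize(s[110:215,235:370],None,fx=5.9,fy=5.7); save(s2,"riser.png")
E
```

```text
[ 0.4289248  -0.03098489  0.095     ] [ 0.44301459 -0.08722948  0.095     ] 0.05798254596910733
stop c [ 0.43014954 -0.06056519  0.095     ] yaw deg 14.06370823068649
front x=0.6002 + -0.0426 y 32 -2.4384756539762105 0.0006664735380255685
115 [array([0.7355, 0.1938, 0.059 ]), array([ 0.7391, -0.2152,  0.059 ])] [159 183 176 176 178 191 226 221 258 308 318 318 324 327 301]
130 [array([0.6822, 0.1681, 0.059 ]), array([ 0.6855, -0.2006,  0.059 ])] [173 177 171 172 183 176 176 208 227 288 316 337 322 327 318]
145 [array([0.6294, 0.1934, 0.059 ])] [189 172 174 171 187 176 183 184 163 203 256 268 240 259 244]
side proj of top centre [238.21759716 204.73985504]
[246.7 210.1]
[247.4 229.2]
[229.9 199.5]
[231.7 218.8]
edge side [238.5 143.8]
edge side [316.1 209.7]
```

View pics/riser.png

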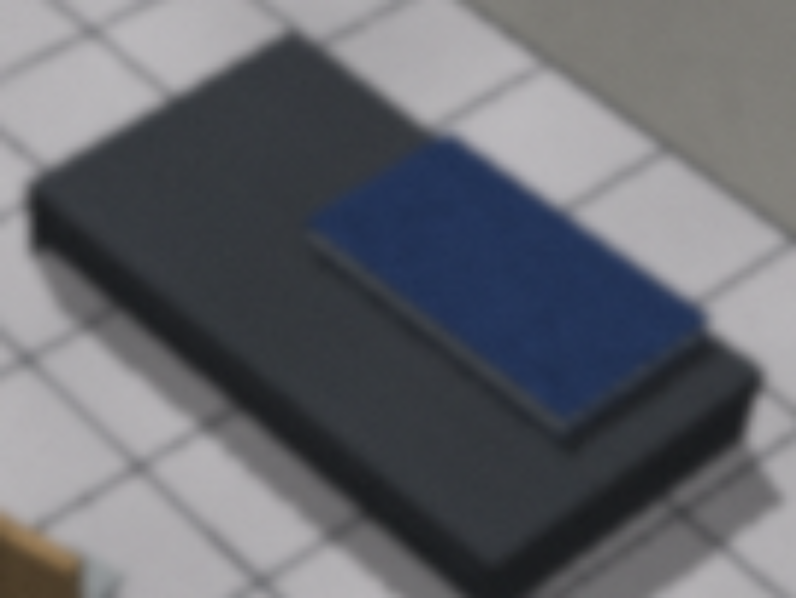

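```bash
python3 - <<'E'
from h import *
a=onz("side",240.6,143.3,.059);b=onz("side",318.1,209.1,.059);print(a,b,(a+b)/2,np.linalg.norm(a-b),np.degrees(np.arctan2(-(a-b)[0],(a-b)[1])))
# top view right/left front corner
for p in((204.5,154),(311.5,151.5)): print(onz("top",*p,.059))
# stop from side: crop1 top-face corners (scale 4.21, off 175,180)
q=[onz("side",175+u/4.21,180+v/4.21,.095) for u,v in((234,98),(300,128),(311,118),(243,80))]
for x in q: print(x.round(4))
print("mean",np.mean(q,0))
E
```

```text
[0.60018929 0.15746452 0.059     ] [ 0.6142561  -0.19207353  0.059     ] [ 0.60722269 -0.0173045   0.059     ] 0.34982099176013504 2.304567659954369
[0.59833786 0.16537889 0.059     ]
[ 0.61015814 -0.19268233  0.059     ]
[ 0.4165 -0.0433  0.095 ]
[ 0.4359 -0.0898  0.095 ]
[ 0.4465 -0.0879  0.095 ]
[ 0.43   -0.0349  0.095 ]
mean [ 0.43222009 -0.06397034  0.095     ]
```

```bash
cat >> h.py <<'E'
def TR(s=None):
    s=s or get_state(); o=s["orientation"]; return np.array(s["ee_pos"]),R.from_quat([o[1],o[2],o[3],o[0]])
def row(p,yaw):
    P,Q=TR(); y=np.array([np.cos(yaw),np.sin(yaw),0]); x=np.array([0,0,-1.]); 
    T=R.from_matrix(np.c_[x,y,np.cross(x,y)])
    return (Q.inv().apply(np.array(p)-P)*100).round(2),(Q.inv()*T).as_rotvec().round(4)
E
python3 - <<'E'
from h import *
P,Q=TR(); print(Q.as_matrix().round(3))
print(row([.431,-.062,.20],np.radians(14)),row([.431,-.062,.20],np.radians(194)))
for u,v in((547,150),(605,248)): print(onz("top",230+(u-463)/4.21,180+v/4.21,.13))
E
```

```text
[[-0.001  0.342  0.94 ]
 [-0.002  0.94  -0.342]
 [-1.    -0.002 -0.   ]]
(array([  3.13, -53.52,  42.63]), array([9.777e-01, 8.000e-04, 2.000e-03])) (array([  3.13, -53.52,  42.63]), array([-2.1639e+00, -2.3000e-03,  9.0000e-04]))
[0.38355056 0.00964284 0.13      ]
[ 0.31174914 -0.03360389  0.13      ]
```

step_arm:
  series: "3.1 -53.5 42.6 0.978 0 0;3.1 -53.5 42.6 0.978 0 0;3.1 -53.5 42.6 0.978 0 0;3.1 -53.5 42.6 0.978 0 0;3.1 -53.5 42.6 0.978 0 0;3.1 -53.5 42.6 0.978 0 0;3.1 -53.5 42.6 0.978 0 0;3.1 -53.5 42.6 0.978 0 0;3.1 -53.5 42.6 0.978 0 0;3.1 -53.5 42.6 0.978 0 0;3.1 -53.5 42.6 0.978 0 0;3.1 -53.5 42.6 0.978 0 0;3.1 -53.5 42.6 0.978 0 0;3.1 -53.5 42.6 0.978 0 0;3.1 -53.5 42.6 0.978 0 0;3.1 -53.5 42.6 0.978 0 0;3.1 -53.5 42.6 0.978 0 0;3.1 -53.5 42.6 0.978 0 0;3.1 -53.5 42.6 0.978 0 0;3.1 -53.5 42.6 0.978 0 0"
  hand: 0
  force: 50

```text
t: 2.1
ee_pos: [0.4306, -0.0609, 0.2003]
orientation: [0.558, 0.434, 0.557, -0.436]
contact_force: [0.3, -0.3, -0.6]
opening: 0.0426
```

```bash
python3 - <<'E'
from h import *
print(get_state()["q"],row([.431,-.062,.120],np.radians(14)))
t=grab_frame("top");s=grab_frame("side")
P,_=TR(); print(proj("top",P),proj("side",P))
im=np.hstack([cv2.resize(t[165:245,215:315],(500,400),interpolation=2),cv2.resize(s[150:246,200:272],(300,400),interpolation=2)]);save(im,"above.png")
E
```

```text
[-0.28802253 -0.04442755 -0.4577491   1.15766198 -0.00195437  1.03720919] (array([8.03, 0.02, 0.1 ]), array([0.0012, 0.0016, 0.0012]))
[273.61932249 197.13034608] [236.932846   180.41473735]
```

View pics/above.png

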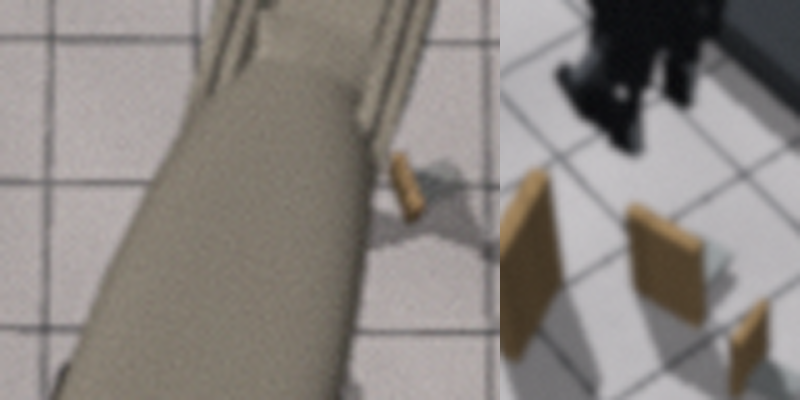

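The side view shows the open jaws straddling the middle stop's board, tips at about (232,186) and (245,175), mid-point matching the TCP to 2 px. The top view is hidden by the arm. Descending now.

step_arm:
  series: "3 0 0.1 0 0 0;6 0 0.15 0 0 0;9 0 0.15 0 0 0;11 0 0.15 0 0 0;12.5 0 0.15 0 0 0;13.5 0 0.15 0 0 0;14.2 0 0.15 0 0 0;14.2 0 0.15 0 0 0"

```text
t: 3.0
ee_pos: [0.4306, -0.0628, 0.0579]
orientation: [0.557, 0.434, 0.558, -0.436]
contact_force: [-0.1, 0.0, -1.3]
opening: 0.0428
```

step_arm:
  series: "0 0 0 0 0 0;0 0 0 0 0 0;0 0 0 0 0 0;0 0 0 0 0 0;0 0 0 0 0 0;0 0 0 0 0 0;0 0 0 0 0 0;0 0 0 0 0 0"
  hand: 1
  force: 50

```text
t: 3.8
ee_pos: [0.4314, -0.0629, 0.0585]
orientation: [0.558, 0.435, 0.557, -0.436]
contact_force: [-0.1, 1.1, 5.7]
opening: 0.0116
```

```bash
python3 - <<'E'
from h import *
s=get_state();print(s["contact_force"],s["opening"],s["ft_torque"],TR()[0])
im=grab_frame("side");save(cv2.resize(im[150:246,200:290],(750,800),interpolation=2)[:600],"grip.png")
E
```

```text
[-0.06725142  1.05515029  5.67559883] 0.011592915916713874 [ 0.05532643 -0.03761523 -0.02680163] [ 0.43136277 -0.06294553  0.05849282]
```

View pics/grip.png

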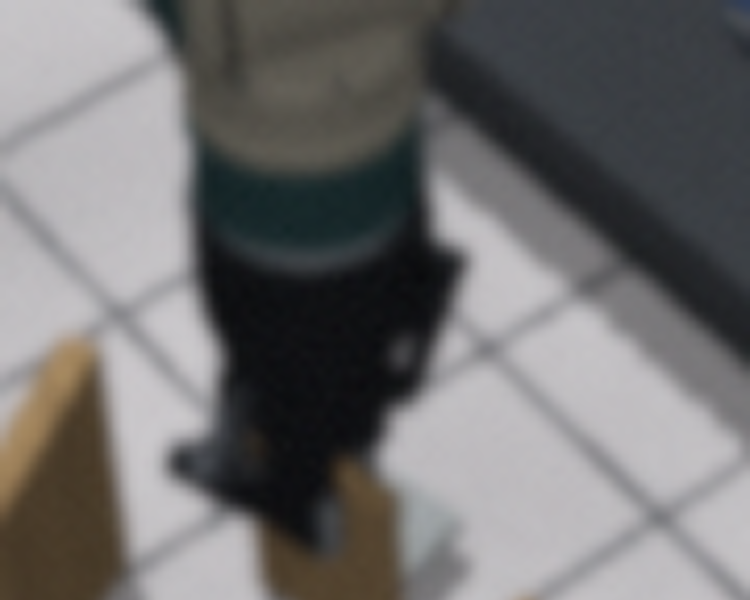

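Gripped at 11.6 mm (board 12 mm), jaws on the upper part of the middle board. Lift next and carry to in front of the riser.

step_arm:
  series: "-1 0 0 0 0 0;-3 0 0 0 0 0;-5 0 0 0 0 0;-7 0 0 0 0 0;-7 0 0 0 0 0"

```text
t: 4.35
ee_pos: [0.4332, -0.0634, 0.1309]
orientation: [0.559, 0.435, 0.556, -0.435]
contact_force: [1.2, -0.9, -0.9]
opening: 0.0116
```

```bash
cat >> h.py <<'E'
YAW=np.radians(2.44); O=np.array([.604,-.015,0])
def rw(x,y,z): return O+[x*np.cos(YAW)-y*np.sin(YAW),x*np.sin(YAW)+y*np.cos(YAW),z]
def inr(P): d=np.array(P)-O; return np.array([d[0]*np.cos(YAW)+d[1]*np.sin(YAW),-d[0]*np.sin(YAW)+d[1]*np.cos(YAW),d[2]])*1000
E
python3 - <<'E'
from h import *
s=get_state();print(s["contact_force"],s["ft_torque"],s["opening"])
print(row(rw(-.075,.045,.125),YAW))
E
```

```text
[ 1.20475846 -0.88982011 -0.87909029] [-0.01574841 -0.02681175  0.03199487] 0.011586490143678713
(array([ 0.6 , 11.3 , -6.47]), array([ 0.2026,  0.0039, -0.0036]))
```

step_arm:
  series: "0.1 2 -1.1 0.035 0 0;0.2 4 -2.2 0.07 0 0;0.3 6 -3.3 0.11 0 0;0.4 8 -4.5 0.15 0 0;0.5 10 -5.6 0.18 0 0;0.6 11 -6.3 0.2 0.004 -0.004;0.6 11.3 -6.5 0.203 0.004 -0.004;0.6 11.3 -6.5 0.203 0.004 -0.004;0.6 11.3 -6.5 0.203 0.004 -0.004"

```text
t: 5.25
ee_pos: [0.5258, 0.0268, 0.1242]
orientation: [0.51, 0.489, 0.511, -0.49]
contact_force: [-1.2, -0.3, -1.8]
opening: 0.0114
```

```bash
python3 - <<'E'
from h import *
s=get_state();print(s["contact_force"],inr(TR()[0]))
print(row(rw(-.075,.045,.0920),YAW), row(rw(-.018,.045,.0920),YAW))
t=grab_frame("top");im=grab_frame("side")
save(np.hstack([cv2.resize(im[110:210,205:305],(400,400),interpolation=2),cv2.resize(t[130:210,220:300],(400,400),interpolation=2)]),"front.png")
E
```

```text
[-1.1747861  -0.2917918  -1.84942028] [-76.36460076  45.06629165 124.20799762]
(array([3.22, 0.14, 0.01]), array([-0.0005,  0.0001,  0.0025])) (array([3.21, 5.84, 0.  ]), array([-0.0005,  0.0001,  0.0025]))
```

View pics/front.png

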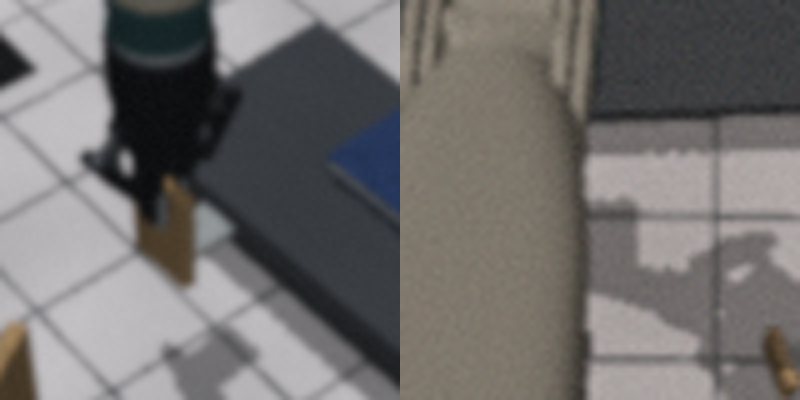

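The stop hangs upright (side crop ~ (165,230)), foot pointing to the riser; not yet under the plate. Lower to insertion height, then go in.

step_arm:
  series: "1 0.1 0 0 0 0;2 0.1 0 0 0 0;2.8 0.1 0 0 0 0;3.2 0.1 0 0 0 0;3.2 0.1 0 0 0 0;3.2 0.1 0 0 0 0;3.2 1.1 0 0 0 0;3.2 2.1 0 0 0 0;3.2 2.9 0 0 0 0;3.2 3.6 0 0 0 0;3.2 4.3 0 0 0 0;3.2 4.9 0 0 0 0;3.2 5.4 0 0 0 0;3.2 5.8 0 0 0 0;3.2 5.8 0 0 0 0"

```text
t: 6.85
ee_pos: [0.5846, 0.029, 0.0926]
orientation: [0.51, 0.489, 0.511, -0.49]
contact_force: [-1.0, 0.8, -1.7]
opening: 0.0111
```

```bash
python3 - <<'E'
from h import *
s=get_state();print(s["contact_force"],s["ft_torque"],inr(TR()[0]))
print(row(rw(-.0075,.045,.0920),YAW))
E
```

```text
[-0.97309583  0.83748814 -1.66746531] [-0.02434056  0.0236131  -0.06548359] [-17.50584211  44.80047663  92.62081541]
(array([ 0.06,  1.  , -0.02]), array([-0.001 ,  0.0001,  0.001 ]))
```

step_arm:
  series: "0.05 0.2 0 0 0 0;0.05 0.4 0 0 0 0;0.05 0.6 0 0 0 0;0.05 0.6 0 0 0 0"

```text
t: 7.25
ee_pos: [0.5909, 0.0292, 0.0922]
orientation: [0.51, 0.489, 0.51, -0.49]
contact_force: [0.1, -0.4, -2.0]
opening: 0.0116
```

step_arm:
  series: "0 0.1 0 0 0 0;0 0.2 0 0 0 0;0 0.2 0 0 0 0"

```text
t: 7.55
ee_pos: [0.5931, 0.0293, 0.0923]
orientation: [0.51, 0.489, 0.51, -0.49]
contact_force: [-0.5, -1.2, -2.1]
opening: 0.0114
```

step_arm:
  series: "0 0.1 0 0 0 0;0 0.2 0 0 0 0;0 0.2 0 0 0 0"

```text
t: 7.85
ee_pos: [0.5953, 0.0294, 0.0923]
orientation: [0.51, 0.489, 0.51, -0.49]
contact_force: [-0.2, -0.1, -0.1]
opening: 0.0111
```

step_arm:
  series: "0 0.05 0 0 0 0;0 0.1 0 0 0 0;0 0.1 0 0 0 0"

```text
t: 8.15
ee_pos: [0.5964, 0.0294, 0.0923]
orientation: [0.51, 0.489, 0.51, -0.49]
contact_force: [0.5, 0.4, -1.7]
opening: 0.0112
```

step_arm:
  series: "0 0.05 0 0 0 0;0 0.1 0 0 0 0;0 0.1 0 0 0 0"

```text
t: 8.45
ee_pos: [0.5975, 0.0295, 0.0923]
orientation: [0.51, 0.489, 0.51, -0.49]
contact_force: [0.6, 0.4, -1.6]
opening: 0.0116
```

step_arm:
  series: "0 0.05 0 0 0 0;0 0.1 0 0 0 0;0 0.1 0 0 0 0"

```text
t: 8.75
ee_pos: [0.5986, 0.0295, 0.0923]
orientation: [0.51, 0.489, 0.51, -0.49]
contact_force: [-0.1, 1.2, -2.0]
opening: 0.0115
```

step_arm:
  series: "0 0.05 0 0 0 0;0 0.1 0 0 0 0;0 0.1 0 0 0 0"

```text
t: 9.05
ee_pos: [0.5997, 0.0296, 0.0924]
orientation: [0.51, 0.49, 0.51, -0.489]
contact_force: [0.1, 0.4, -1.7]
opening: 0.0115
```

step_arm:
  series: "0 0.05 0 0 0 0;0 0.1 0 0 0 0;0 0.1 0 0 0 0"

```text
t: 9.35
ee_pos: [0.6002, 0.0296, 0.0922]
orientation: [0.51, 0.489, 0.51, -0.49]
contact_force: [-2.1, -0.2, -0.8]
opening: 0.0112
```

step_arm:
  series: "0 0.05 0 0 0 0;0 0.1 0 0 0 0;0 0.1 0 0 0 0"

```text
t: 9.65
ee_pos: [0.6003, 0.0296, 0.092]
orientation: [0.51, 0.489, 0.511, -0.49]
contact_force: [-3.1, 1.0, 0.1]
opening: 0.0113
```

step_arm:
  series: "0 -0.15 0 0 0 0;0.1 -0.15 0 0 0 0;0.2 -0.15 0 0 0 0;0.3 -0.15 0 0 0 0;0.3 -0.15 0 0 0 0"

```text
t: 10.15
ee_pos: [0.5989, 0.0296, 0.0888]
orientation: [0.51, 0.489, 0.511, -0.49]
contact_force: [-0.3, -0.6, -1.6]
opening: 0.0114
```

step_arm:
  series: "0.1 0 0 0 0 0;0.2 0 0 0 0 0;0.2 0 0 0 0 0"

```text
t: 10.45
ee_pos: [0.5992, 0.0295, 0.0878]
orientation: [0.51, 0.489, 0.511, -0.49]
contact_force: [-1.5, 0.3, 4.1]
opening: 0.0114
```

```bash
python3 - <<'E'
from h import *
s=get_state();print(s["contact_force"],s["ft_torque"],inr(TR()[0]),TR()[0],row(TR()[0],YAW)[1])
E
```

```text
[-1.4679591   0.33961876  4.14238992] [-0.03319138  0.44722934  0.05146923] [-2.86780607 44.69385081 87.82938388] [0.59923204 0.02953124 0.08782938] [-0.001   0.0004  0.0018]
```

Rail contact at TCP z≈0.088 m with about 5 N, as expected. Now the feel along −y, in short calls.

step_arm:
  series: "0.15 0 0.1 0 0 0;0.15 0 0.25 0 0 0;0.15 0 0.4 0 0 0;0.15 0 0.4 0 0 0"

```text
t: 10.85
ee_pos: [0.5996, 0.0252, 0.0863]
orientation: [0.51, 0.489, 0.51, -0.49]
contact_force: [0.7, -0.3, -1.5]
opening: 0.0112
```

step_arm:
  series: "0.15 0 0.1 0 0 0;0.15 0 0.25 0 0 0;0.15 0 0.4 0 0 0;0.15 0 0.4 0 0 0"

```text
t: 11.25
ee_pos: [0.5994, 0.0224, 0.0843]
orientation: [0.509, 0.489, 0.511, -0.489]
contact_force: [1.0, 5.2, -3.1]
opening: 0.0118
```

step_arm:
  series: "0.15 0 0.1 0 0 0;0.15 0 0.25 0 0 0;0.15 0 0.4 0 0 0;0.15 0 0.4 0 0 0"

```text
t: 11.65
ee_pos: [0.5998, 0.0206, 0.0828]
orientation: [0.509, 0.49, 0.513, -0.487]
contact_force: [0.1, 8.0, -0.9]
opening: 0.0116
```

It dropped: z fell from 0.088 to 0.083 and an 8 N side load appeared. Relieve the side load and straighten.

```bash
python3 - <<'E'
from h import *
print(inr(TR()[0]),row([.5992,.0232,.0825],YAW))
E
```

```text
[-2.71959121 35.75026571 82.83298334] (array([ 0.04, -0.04, -0.26]), array([ 0.0012, -0.0076,  0.0011]))
```

step_arm:
  series: "0 0 -0.1 0 -0.004 0;0 0 -0.18 0 -0.007 0.001;0 0 -0.18 0 -0.007 0.001;0 0 -0.18 0 -0.007 0.001"

```text
t: 12.05
ee_pos: [0.5997, 0.022, 0.0829]
orientation: [0.511, 0.489, 0.511, -0.489]
contact_force: [-0.4, 1.6, -1.9]
opening: 0.0114
```

```bash
python3 - <<'E'
from h import *
s=get_state();P=TR()[0];print(s["contact_force"],s["ft_torque"],inr(P),P,row(P,YAW)[1])
E
```

```text
[-0.38966407  1.57055521 -1.85798207] [0.45743029 0.01906534 0.01485306] [-2.67228418 37.11968357 82.90468391] [0.59974984 0.02197226 0.08290468] [0.0009 0.0003 0.    ]
```

step_arm:
  series: "0 0 -0.08 0 0 0;0.1 0 -0.08 0 0 0;0.2 0 -0.08 0 0 0;0.2 0 -0.08 0 0 0"

```text
t: 12.45
ee_pos: [0.5996, 0.0224, 0.0806]
orientation: [0.511, 0.489, 0.51, -0.489]
contact_force: [0.0, 0.3, -1.0]
opening: 0.0116
```

step_arm:
  series: "0.1 0 0 0 0 0;0.2 0 0 0 0 0;0.2 0 0 0 0 0"

```text
t: 12.75
ee_pos: [0.5996, 0.0223, 0.0788]
orientation: [0.511, 0.489, 0.51, -0.489]
contact_force: [-1.0, -0.0, 1.1]
opening: 0.0114
```

```bash
python3 - <<'E'
from h import *
s=get_state();P=TR()[0];print(s["contact_force"],s["ft_torque"],inr(P),P,row(P,YAW)[1])
E
```

```text
[-0.97781451 -0.00793565  1.12463636] [0.11049043 0.10472629 0.07146077] [-2.77518587 37.49892861 78.77726827] [0.59963088 0.02234678 0.07877727] [0.0006 0.0012 0.0003]
```

step_arm:
  series: "0.08 0 0 0 0 0;0.15 0 0 0 0 0;0.15 0 0 0 0 0"

```text
t: 13.05
ee_pos: [0.5997, 0.0224, 0.0787]
orientation: [0.511, 0.489, 0.51, -0.489]
contact_force: [-2.7, 0.2, 8.0]
opening: 0.0118
```

step_arm:
  series: "0.08 0 0 0 0 0;0.15 0 0 0 0 0;0.15 0 0 0 0 0"

```text
t: 13.35
ee_pos: [0.5996, 0.0224, 0.0786]
orientation: [0.511, 0.489, 0.51, -0.489]
contact_force: [-4.0, 1.2, 9.0]
opening: 0.011
```

```bash
python3 - <<'E'
from h import *
s=get_state();P=TR()[0];print(s["contact_force"],s["ft_torque"],inr(P),P,row(P,YAW)[1])
E
```

```text
[-4.03328497  1.2442828   8.98344122] [ 0.16703163  0.86775892 -0.03857089] [-2.77490416 37.55420824 78.62782595] [0.59962881 0.02240202 0.07862783] [ 0.0007  0.0016 -0.0001]
```

step_arm:
  series: "0.02 0 0 0 0 0;0.02 0 0 0 0 0;0.02 0 0 0 0 0"

```text
t: 13.65
ee_pos: [0.5997, 0.0224, 0.0787]
orientation: [0.511, 0.489, 0.51, -0.489]
contact_force: [-2.6, 0.4, 4.6]
opening: 0.0111
```

step_arm:
  series: "0 0 0 0 0 0;0 0 0 0 0 0;0 0 0 0 0 0;0 0 0 0 0 0;0 0 0 0 0 0"
  hand: 0.2

```text
t: 14.15
ee_pos: [0.5997, 0.0223, 0.0785]
orientation: [0.511, 0.489, 0.51, -0.489]
contact_force: [-0.7, -0.0, -0.3]
opening: 0.0339
```

step_arm:
  series: "-0.5 0 0 0 0 0;-1.5 0 0 0 0 0;-3 0 0 0 0 0;-5 0 0 0 0 0;-8 0 0 0 0 0;-11 0 0 0 0 0;-14 0 0 0 0 0;-14 0 0 0 0 0"

```text
t: 14.95
ee_pos: [0.6035, 0.0224, 0.2258]
orientation: [0.514, 0.491, 0.507, -0.487]
contact_force: [0.6, -0.6, -0.1]
opening: 0.0339
```

step_arm:
  series: "0 -4 -4 0 0 0;0 -8 -8 0 0 0;0 -12 -12 0 0 0;0 -15 -16 0 0 0;0 -15 -20 0 0 0;0 -15 -24 0 0 0;0 -15 -25 0 0 0;0 -15 -25 0 0 0;0 -15 -25 0 0 0;0 -15 -25 0 0 0"

```text
t: 15.95
ee_pos: [0.4431, 0.2644, 0.2232]
orientation: [0.514, 0.492, 0.506, -0.487]
contact_force: [0.2, 0.6, -0.8]
opening: 0.0342
```

```bash
python3 - <<'E'
from h import *
t=grab_frame("top");im=grab_frame("side");np.save("t2",t);np.save("s2",im)
save(np.hstack([cv2.resize(im[110:210,220:320],(400,400),interpolation=2),cv2.resize(t[120:220,215:315],(400,400),interpolation=2)]),"rel.png")
# expected seated board corners
for z in(.115,.02):
  for d in(-.03,.03):
    p=rw(-.0028,.0375+d,z); print(z,proj("side",p).round(1),proj("top",p).round(1))
E
```

```text
0.115 [273.6 160.7] [256.2 149.2]
0.115 [260.3 149.7] [237.6 149.8]
0.02 [272.8 181.2] [256.2 156.6]
0.02 [260.2 170.4] [238.7 157.1]
```

View pics/rel.png

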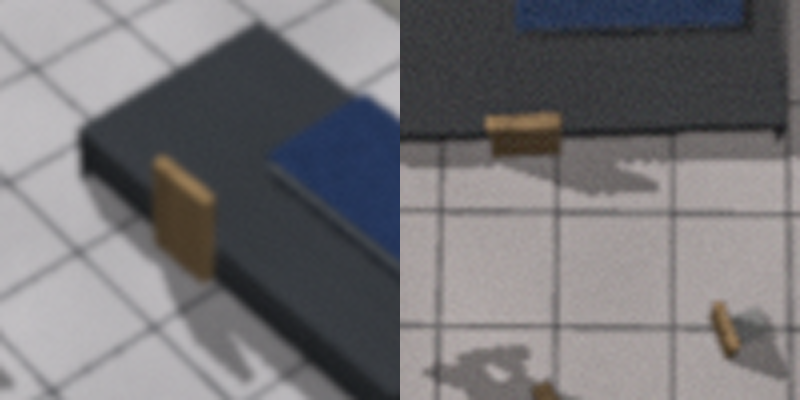

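The crop shows the stop upright at the riser's front edge: side view lower corners about (259.5,169) and (273,180), top view (237–255,149). Both lie within about 2 px of the seated prediction. Quick check that the bystanders haven't moved, then hand in.

```bash
python3 - <<'E'
from h import *
a,b=np.load("top.npy").astype(int),np.load("t2.npy").astype(int)
for n,(u,v) in dict(mug=(384,187),mouse=(136,190),eraser=(353,229)).items(): print(n,abs(a-b)[v-14:v+14,u-14:u+14].mean())
t=grab_frame("top").astype(int); print("stop settle",abs(t-b)[140:165,230:265].mean(),get_state()["t"])
arm.job_done()
E
```

```text
mug 2.8409863945578233
mouse 58.61011904761905
eraser 3.0114795918367347
stop settle 2.699809523809524 16.1
the job is handed in; nothing more can be done
```

```bash
python3 - <<'E'
from h import *
a,b=np.load("side.npy").astype(int),np.load("s2.npy").astype(int)
print(abs(a-b)[116:138,162:186].mean())
a,b=np.load("top.npy"),np.load("t2.npy")
save(np.hstack([cv2.resize(x[130:240,80:190],(400,400)) for x in(a,b)]),"mouse.png")
E
```

```text
4.5018939393939394
```

View pics/mouse.png

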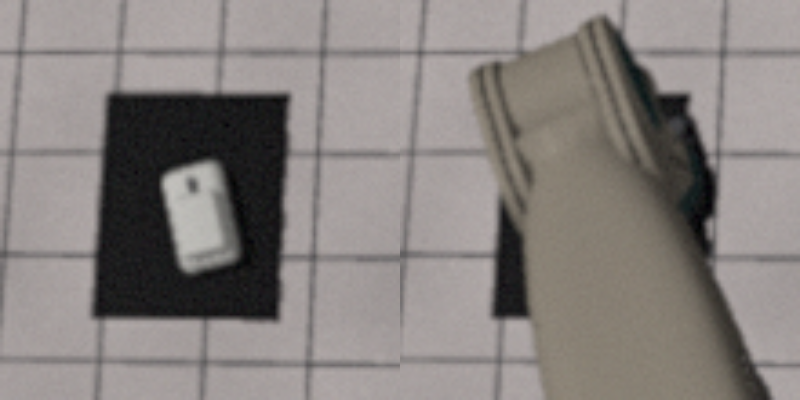

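The middle-sized book stop is fitted to the front of the riser and standing upright. I let go of it and handed the job in at about 16 s of the 72 s.

- **Finding the hole:** I felt along the rail with the pin until it dropped, about 37 mm to the +y side of the riser's middle. Contact forces I read along the way stayed at or below about 9 N.
- **Seating:** I then lowered the foot until it stopped firmly. The total drop was about 9.7 mm, against 10 mm expected.
- **After release:** both camera views show the stop upright, within about 2 px of where a seated stop should appear. Two pictures 0.2 s apart show no change.
- **Bystanders:** the mug and eraser are unchanged in the top view. The same check on the mouse gave a large difference. The picture shows that is the arm covering it from above, and in the side view the mouse is unchanged.
- **Disagreement:** by touch, the riser's front edge was about 4 mm deeper than my camera estimate. I used the touched position.

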